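# Start up the wet lens edger

### The job

Bring the bench lens edger into operation with light touches of the fingertips, grasping nothing: push the clear splash guard down until it is fully shut, then press the raised near end of the black mains rocker fully down, then that of the blue coolant-pump rocker, and last press and let go of the green start button, so that the wheels never run open, unpowered or dry. The switches may sit in any order on the deck; keep off the red stop button, press gently, and leave the loose things round the machine where they are.

Things in the scene. Friction and masses are not known exactly. Their poses are not given: they have to be found in the camera images.
- edger: bench lens edger, grey, 300 x 320 mm, up to 147 mm high, fixed to the desk; in front a level control deck 75 mm above the desk (with a pale grey plate), behind it the bay with the grinding wheels. Origin: centre of the footprint on the desk; x points from the operator's side to the back, y to the left, z up. The deck reaches from x = -160 to -20 mm, the bay from there to x = 140 mm
- guard (a joint): clear splash guard over the wheel bay, 140 mm deep and 188 mm wide, with a 44 mm front lip, hinged at the back; 0 rad = fully shut (level), grows as it is raised (0.35 to 0.65 at the start, limit 1.25). A stiff hinge holds it wherever it is left; 1 to 3 N down on the orange pad moves it. When shut its plate is 142 mm and the top of the pad 156 mm above the desk
- guard_press (a point): top centre of the soft orange rubber finger pad, 56 x 90 x 14 mm, which gives about 1 mm per N, on the outside of the guard near its free front edge; moves with the guard, 110 mm in front of the hinge axis and 16 mm above it when shut
- guard_hinge (a point): centre of the guard's hinge axis (parallel to the edger's y), 140 mm above the desk; fixed to the edger
- black_rocker (a joint): black two-position rocker (mains), 28 mm wide, 48 mm long along the edger's x, on a grey bezel 66 x 44 mm; 0 = off with the near (operator's) half standing up about 24 degrees, 0.42 rad = on with the near half pressed level. Its stiff action stays wherever it is left, so press it over fully; it needs about 2 to 3 N at the near end
- black_rocker_press (a point): spot to press, top of the soft silicone boot (white dot, 20 x 24 mm, gives up to 7 mm at about 1.2 N per mm) on the near half of the black rocker, 13 mm from its pivot; 101 mm above the desk when off, 96 mm when on; moves with the rocker
- blue_rocker (a joint): blue two-position rocker (coolant pump), same kind and values as the black one: 0 = off, 0.42 rad = on
- blue_rocker_press (a point): spot to press on the boot of the blue rocker (white dot), same dimensions and softness as on the black one
- start_button (a joint): green start push button, 26 mm across; 0 = up, 0.006 m = fully down; the spring (1.5 N at rest, 5 N fully down) brings it up again. It counts as pressed beyond 0.003 m
- start_button_top (a point): centre of the top of the green button, 111 mm above the desk when up; on the operator's end of the start/stop station (light grey block, 108 x 56 x 14 mm)
- stop_button (a joint): red stop push button, same make as the green one; must not be pressed
- stop_button_top (a point): centre of the top of the red button, 50 mm behind the green one (edger's +x) at the same height
- black_rocker_switch: bezel of the black rocker, 66 x 44 x 10 mm, fixed on the deck, 90 mm in front of the edger's centre; origin: centre of its underside
- blue_rocker_switch: bezel of the blue rocker, same size; fixed on the deck. The two bezels and the start/stop station share three places 100 mm apart, in any order
- station: start/stop station, light grey block 108 x 56 x 14 mm, fixed on the deck; origin: centre of its underside
- bottle: small white bottle, 38 mm across, 76 mm high, loose on the desk to the right of the edger; origin: centre of its underside
- stone: teal dressing stone, 38 x 92 x 11 mm, loose on the desk to the right of the edger; origin: centre of its underside
- glasses: folded wire spectacles, 39 x 140 x 27 mm, loose on the desk to the left of the edger; origin: centre of their underside

How it is judged (in metres and radians):
On the way, in this order (a step that is already met when the one before it is completed fails the run):
1. the splash guard is fully shut (value of joint guard below 0.06 rad), for 0.1 s.
2. the black mains rocker is on (value of joint guard below 0.06 rad and value of joint black_rocker above 0.34 rad), for 0.1 s.
3. the blue pump rocker is on (all of step 2 and value of joint blue_rocker above 0.34 rad), for 0.1 s.
4. the green start button is pressed, by the fingers (all of step 3 and value of joint start_button above 0.003 m and contact force between the fingers and station above 0.5 N), for 0.04 s.
At the end, for the whole second after the job is handed in: the guard is shut (joint under 0.06 rad), the black and the blue rocker are on (both over 0.34 rad), the green and the red button are up (under 1 mm) and the bottle, stone and spectacles are within 30 mm of where they were (all of step 3 and value of joint each of start_button, stop_button below 0.001 m and distance of each of bottle, stone, glasses from where it was at the start of the episode below 0.03 m); the robot touches nothing.
It fails at once if a switch is worked while the guard is still up (value of joint guard above 0.12 rad and (value of joint any of black_rocker, blue_rocker above 0.21 rad or value of joint start_button above 0.003 m)).
It fails at once if the blue pump rocker goes on before the mains, or the start button is pressed before mains and pump are on ((value of joint black_rocker below 0.21 rad and value of joint blue_rocker above 0.21 rad) or (value of joint start_button above 0.003 m and value of joint any of black_rocker, blue_rocker below 0.21 rad)).
It fails at once if the red stop button is pressed (value of joint stop_button above 0.002 m).
It fails at once if the machine is pressed hard (over 50 N) (contact force between any of the arm, the fingers and edger above 50 N or contact force between any of the arm, the fingers and black_rocker_switch above 50 N or contact force between any of the arm, the fingers and blue_rocker_switch above 50 N or contact force between any of the arm, the fingers and station above 50 N).
It fails at once if a loose thing is moved, lifted or knocked (over 30 mm) (distance of any of bottle, stone, glasses from where it was at the start of the episode above 0.03 m).
It also fails if it takes over 48 s, if anything falls off the work surface, if the arm or the gripper's body presses on something with over 40 N, if the wrist force passes 120 N, or if a joint passes its speed limit or range.

### The arm

A 6-joint arm with a two-finger parallel gripper is mounted at the origin on a cart in front of the work surface, level with it; the furniture and walls round the work are solid. World frame = base frame: x ahead of the robot, y to its left, z up, the work surface at z = 0. Lengths are in m, angles in degrees, forces in N, time in s.
With the tool pointing down it reaches from about 0.375 to 0.75 m from the base axis. Payload 9 kg.
Tool frame: the origin (TCP) lies where the fingers leave the gripper's body, on its centre line; the fingertips stand 73 mm ahead of it and the grasp point (between the pads) lies 54 mm ahead of it (robot.tip_reach is the distance from the TCP to the fingertips, in m); z points along the fingers, y is the line along which they close (so a half turn about z gives the same grasp; the last joint's range is limited). The gripper opens to 85 mm and grips with 20 to 120 N. Pads are 22 mm wide; open, the fingers measure 114 mm over their backs; the gripper's body (76 mm by 85 mm) begins 54 mm behind the grasp point. The pads swing forward as they close: fully open they stand 13 mm farther back than shut.
Start: joints at [50.781, 5.964, 5.575, 89.605, 0, 77.527], TCP at [0.27, 0.536, 0.304] pointing down, gripper open.
Joint ranges: [-171.21, 171.21], [-48.23, 106.86], [-62.78, 66.21], [-105.2, 120.99], [-86.42, 89.51], [-180, 180]. Speed limits (degrees/s): [127.2, 127.2, 147.25, 180, 180, 180].

### API

Orientations are given as [roll, pitch, yaw] about the fixed x, y, z axes, in that order (R = Rz(yaw) Ry(pitch) Rx(roll)).
In Python, from plant import robot gives the robot as it stands. Calls block until the motion is done:
- robot.move_pose(position, orientation): joint-space move of the TCP to a pose.
- robot.line_to(position, vel=0.15, rotation=None, guard=None): straight line of the TCP; rotation=None keeps the orientation; vel is the mean speed in m/s. With guard (N) it stops when the force on the tool has changed by that much, and returns True; else False.
- robot.goto_joints(angles): joint-space move.
- robot.set_gripper(opening): finger opening in m; the grip force is fixed at half the most; returns when the fingers have stopped.
- robot.pause(seconds).
- robot.ik(position, orientation): joint angles nearest the present ones, or None.
- robot.observe(): the state.
- robot.grab_frame(name): name is "scene" or "top"; returns the picture (384x512x3 uint8, blue, green, red); there is no depth.
- robot.get_calibration(name): a dict with "vertical_fov" (degrees; the focal length in pixels is half the picture's height over the tangent of half this angle, whatever the lens; pixels are square), "cx", "cy" (the principal point, pixels), "rvec" (rotation vector, rad) and "tvec" (3), from world to camera coordinates, as OpenCV has them. Camera axes: x right, y down, z forward; pixel columns grow to the right and rows downward; lengths in m; the calibration is good to about 2 mm. A picture is of the moment at which its call begins. get_calibration takes no time and is no camera call.
A pose or a line that the arm cannot do raises robot.IKError and nothing moves.
- robot.job_done(): hands the job in; it is judged then, once.
The state is a dict: "time": time; "q": joint angles; "qvel": joint speeds; "joint_torque": joint torques, N m; "tool_pos": TCP position; "tcp_rot": TCP orientation; "ft_force": force on the tool from outside, world axes, zero at the start; "torque": the same for the moment, N m; "gripper_width": finger opening in m; "gripper_force": force on a finger pad.
Only numpy, scipy, OpenCV 4.12 (cv2) and the standard library are available. Lean on these libraries where they do the work, as an engineer would, in place of code of your own. Each camera call takes 0.05 s, during which the arm holds its last target. There are 200 camera calls.

## Working session

There is one attempt and no reset: what is moved stays moved. The work goes in short steps, each a Python script; the robot and the scene stay as the last script left them, time stands still between calls to the robot, and variables do not carry over. Pictures are saved under pics/ and viewed, at most 10 in all, crops included, and the job is handed in when it is done.

```bash
mkdir -p pics
python3 - <<'E'
from plant import robot
import cv2
for n in("scene","top"):
    f=robot.grab_frame(n);cv2.imwrite(f"pics/{n}0.png",f);c=robot.get_calibration(n);print(n,c)
print(robot.observe()["time"],robot.tip_reach)
E
```

```text
scene {'vertical_fov': 43.377114394539724, 'cx': 256.8165767075183, 'cy': 186.32408509667587, 'rvec': array([ 2.01338985, -0.65782585,  0.36347054]), 'tvec': array([-0.40236262,  0.32723026,  0.93352534])}
top {'vertical_fov': 54.97876967413294, 'cx': 258.7055326959863, 'cy': 194.40173557988058, 'rvec': array([ 2.10919636, -2.15166379,  0.14312026]), 'tvec': array([0.12192289, 0.58248953, 0.94392309])}
0.1 0.0726
```

View pics/scene0.png

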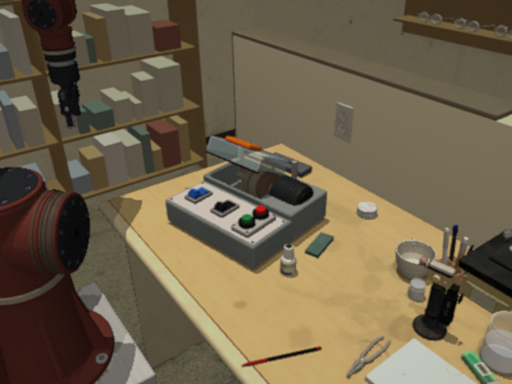

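View pics/top0.png

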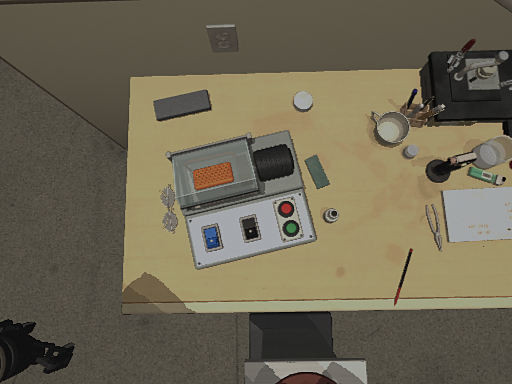

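The top view shows, left to right on the deck, the blue rocker (212,237), the black rocker (250,228), and the station with green (291,229) and red (286,209). The orange pad is at (213,176), the bottle at (331,215), the stone at (317,171) and the glasses at (168,208). The scene view shows the same, with the pad partly hidden, edge-on, near (240,143).

```bash
cat > h.py <<'E'
import numpy as np,cv2
from plant import robot
def cam(n):
    c=robot.get_calibration(n);R=cv2.Rodrigues(np.array(c["rvec"]))[0];f=192/np.tan(np.radians(c["vertical_fov"]/2))
    return R,np.array(c["tvec"]),f,c["cx"],c["cy"]
def ray(n,p):
    R,t,f,cx,cy=cam(n);d=R.T@np.array([(p[0]-cx)/f,(p[1]-cy)/f,1]);return -R.T@t,d
def onz(n,p,z):
    o,d=ray(n,p);return o+d*(z-o[2])/d[2]
def proj(n,P):
    R,t,f,cx,cy=cam(n);q=R@np.array(P)+t;return np.array([cx+f*q[0]/q[2],cy+f*q[1]/q[2]])
def blob(img,lo,hi,box):
    x0,y0,x1,y1=box;m=cv2.inRange(cv2.cvtColor(img[y0:y1,x0:x1],cv2.COLOR_BGR2HSV),np.array(lo),np.array(hi))
    k,l,s,c=cv2.connectedComponentsWithStats(m)
    if k<2:return None
    i=1+np.argmax(s[1:,4]);return c[i]+[x0,y0],s[i]+[x0,y0,0,0,0]
E
python3 - <<'E'
from h import *
T=cv2.imread("pics/top0.png");S=cv2.imread("pics/scene0.png")
C={"green":((45,90,40),(85,255,255),.109),"red":((0,150,60),(5,255,255),.109),"blue":((100,130,50),(130,255,255),.093),"orange":((6,150,100),(16,255,255),.19)}
for n,img,box in(("top",T,(165,130,320,270)),("scene",S,(165,130,330,265))):
    for k,(lo,hi,z) in C.items():
        r=blob(img,lo,hi,box)
        if r: print(n,k,r[0].round(1),r[1],onz(n,r[0],z).round(4))
    r=blob(img,(0,0,0),(180,90,60),(240,212,262,246) if n=="top" else (208,195,240,218));print(n,"black",r[0].round(1),r[1],onz(n,r[0],.093).round(4))
a=cv2.resize(T[130:270,160:325],None,fx=4.8,fy=4.2,interpolation=cv2.INTER_CUBIC);a=cv2.resize(T[130:270,160:320],(640,560),interpolation=cv2.INTER_CUBIC)
cv2.imwrite("pics/tc.png",a)
cv2.imwrite("pics/sc.png",cv2.resize(S[125:265,165:330],(660,560),interpolation=cv2.INTER_CUBIC))
E
```

```text
top green [290.7 227.7] [286 223  11  10  84] [0.49   0.0314 0.109 ]
top red [285.7 208.2] [281 204  10  10  83] [0.5386 0.0423 0.109 ]
top blue [211.2 237.3] [205 227  14  21 206] [0.4708 0.2309 0.093 ]
top orange [212.6 175.7] [193 162  40  28 757] [0.6086 0.2135 0.19  ]
top black [249.6 228.2] [242 218  16  22 237] [0.4918 0.1338 0.093 ]
scene green [246.4 218.6] [241 215  12   8  74] [0.4857 0.0255 0.109 ]
scene red [260.4 209.4] [255 205  11  10  79] [0.5356 0.0376 0.109 ]
scene blue [197.  192.4] [189 188  19  10 116] [0.4645 0.2251 0.093 ]
scene orange [241.1 142.3] [225 136  36  13 187] [0.6188 0.2393 0.19  ]
scene black [223.5 206.1] [214 201  21  12 138] [0.4848 0.126  0.093 ]
```

View pics/tc.png

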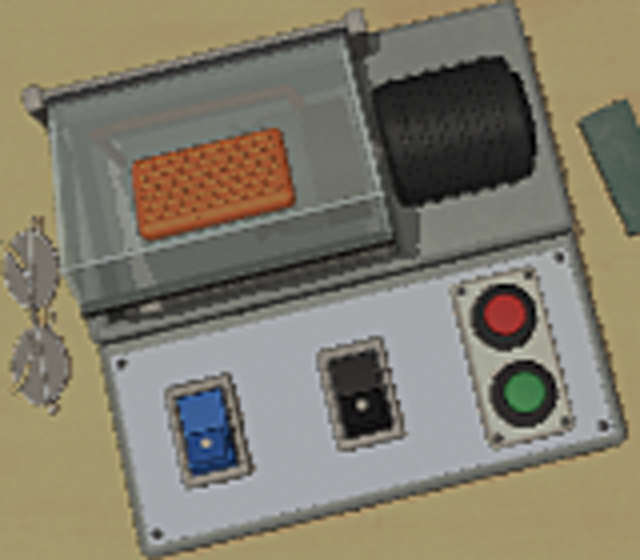

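View pics/sc.png

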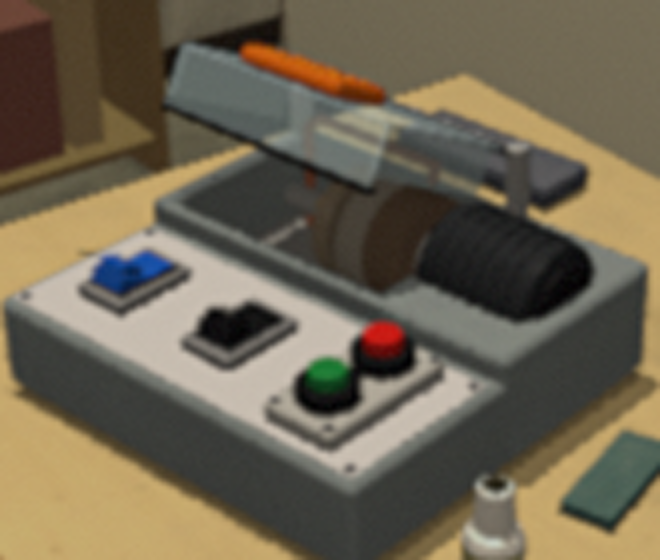

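The crops confirm the layout: white dots at top pixels (211.5,240.5) for blue and (250.2,231.2) for black, hinge ends at about (168.8,154.5) and (249.2,135), and edger yaw about 12.4°. Next I compute the pad arc and check IK before moving.

```bash
cat >> h.py <<'E'
yaw=12.4;c,s=np.cos(np.radians(yaw)),np.sin(np.radians(yaw));ex=np.array([c,s,0]);ey=np.array([-s,c,0]);ez=np.array([0,0,1.])
ORI=[180,0,yaw]
def tip(p):return list(np.array(p)+[0,0,robot.tip_reach])
E
python3 - <<'E'
from h import *
for n,p,z in(("blue",(211.5,240.5),.101),("black",(250.2,231.2),.101),("h1",(168.8,154.5),.14),("h2",(249.2,135),.14)):
    P=onz("top",p,z);print(n,P.round(4),"edger-aligned",round(P@ex,4),round(P@ey,4))
for p in((.49,.0314,.11),(.5386,.0423,.11)):print("btn",np.dot(p,ex),np.dot(p,ey))
def tri(a,b):
    o1,d1=ray("top",a);o2,d2=ray("scene",b);A=np.c_[d1,-d2];k=np.linalg.lstsq(A,o2-o1,rcond=None)[0];p,q=o1+k[0]*d1,o2+k[1]*d2;return (p+q)/2,np.linalg.norm(p-q)
for nm,a,b in(("pad",(212.6,175.7),(241.1,142.3)),("green",(290.7,227.7),(246.4,217.8)),("red",(285.7,208.2),(260.4,208.6))):
    P,g=tri(a,b);print(nm,P.round(4),g.round(4),"al",round(P@ex,4),round(P@ey,4))
hx=np.mean([onz("top",p,.14)@ex for p in((168.8,154.5),(249.2,135))])
for th in np.arange(.3,.7,.05):
    for zz in[0]:
        P0=ex*(hx-.11*np.cos(th)+.016*np.sin(th))+ez*(.14+.016*np.cos(th)+.11*np.sin(th))
        P,_=tri((212.6,175.7),(241.1,142.3));P=P0+ey*(P@ey);print(round(th,2),P.round(3),proj("top",P).round(1),proj("scene",P).round(1))
for y in(yaw,yaw-180):
    print(y,[None if(q:=robot.ik(p,[180,0,y])) is None else np.round(q,0) for p in([.6,.22,.33],[.45,.23,.17],[.49,.03,.18])])
E
```

```text
blue [0.4625 0.2291 0.101 ] edger-aligned 0.5009 0.1244
black [0.4837 0.1321 0.101 ] edger-aligned 0.5008 0.0252
h1 [0.6754 0.33   0.14  ] edger-aligned 0.7305 0.1773
h2 [0.7206 0.1294 0.14  ] edger-aligned 0.7315 -0.0284
btn 0.48531210565678806 -0.0745528007721681
btn 0.5351189934499496 -0.07434320983864492
pad [0.6034 0.2123 0.2048] 0.0043 al 0.6349 0.0778
green [0.49   0.0313 0.1063] 0.0003 al 0.4852 -0.0746
red [0.5389 0.0422 0.1077] 0.0001 al 0.5354 -0.0745
0.3 [0.599 0.211 0.188] [213.6 179.8] [241.  148.5]
0.35 [0.602 0.212 0.193] [213.1 178.3] [241.6 146.5]
0.4 [0.604 0.213 0.198] [212.5 176.8] [242.2 144.5]
0.45 [0.607 0.213 0.202] [211.9 175.1] [243.  142.6]
0.5 [0.61  0.214 0.207] [211.3 173.3] [243.7 140.6]
0.55 [0.614 0.215 0.211] [210.7 171.5] [244.6 138.7]
0.6 [0.617 0.215 0.215] [210.1 169.5] [245.5 136.9]
0.65 [0.621 0.216 0.219] [209.5 167.5] [246.4 135. ]
12.4 [array([  8.,  13.,  17.,  93.,   0., 176.]), array([ 12., -10., -24.,  76.,   0., 180.]), array([-12., -13., -25.,  77.,   0., 156.])]
-167.6 [array([ 8., 13., 17., 93.,  0., -4.]), array([ 12., -10., -24.,  76.,   0.,  -0.]), array([-12., -13., -25.,  77.,   0., -24.])]
```

Run:
```python
from h import *
O=[180,0,yaw-180]
arc=lambda th,d:ex*(.731-.11*np.cos(th)+.016*np.sin(th))+ey*.0775+ez*(.14+.016*np.cos(th)+.11*np.sin(th)+d)
robot.set_gripper(0)
robot.move_pose(tip(arc(.44,.05)),O)
robot.line_to(tip(arc(.44,.006)),vel=.12)
f0=np.array(robot.observe()["ft_force"])
for th,d in((.3,0),(.15,-.002),(0,-.006)):
    print(robot.line_to(tip(arc(th,d)),vel=.06,guard=25),(np.array(robot.observe()["ft_force"])-f0).round(1))
robot.pause(.2);o=robot.observe();print(np.round(o["tool_pos"],4),(np.array(o["ft_force"])-f0).round(1))
robot.line_to(tip(arc(0,.04)),vel=.12)
robot.move_pose(tip(ex*.498+ey*.0252+ez*.16),O)
for n in("scene","top"):cv2.imwrite(f"pics/{n}1.png",robot.grab_frame(n))
S=cv2.imread("pics/scene1.png");T=cv2.imread("pics/top1.png")
cv2.imwrite("pics/c1.png",np.vstack([cv2.resize(S[125:265,165:330],(495,298)),cv2.resize(T[130:270,160:325],(495,298))]))
print(robot.observe()["time"])
```

```text
False [1.  0.2 0. ]
False [0.5 0.3 0.4]
False [1.6 0.4 5.7]
[0.5901 0.2091 0.2232] [ 1.  -0.8  5.6]
5.9833
```

View pics/c1.png

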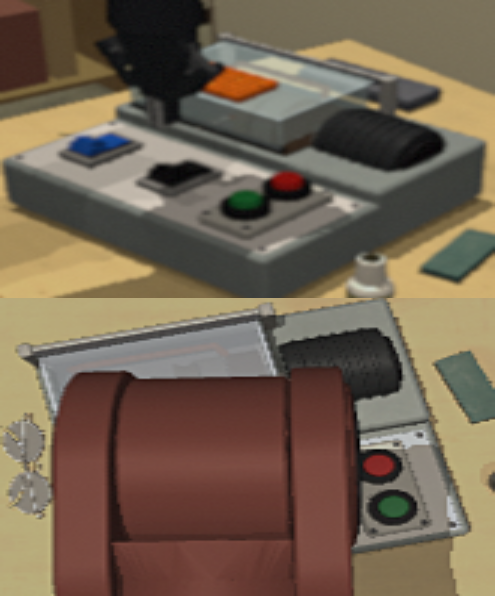

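The guard looks level in the scene view, and the end force of 5.6 N fits being against its stop. I'll check this by the pad's pixel position, then press black.

Run:
```python
from h import *
S=cv2.imread("pics/scene1.png");r=blob(S,(6,150,100),(16,255,255),(165,130,330,265));print(r)
for th in(0,.05,.1):
    P=ex*(.731-.11*np.cos(th)+.016*np.sin(th))+ey*.0775+ez*(.14+.016*np.cos(th)+.11*np.sin(th))
    cs=[proj("scene",P+a*ex+b*ey).round(1) for a in(-.028,.028) for b in(-.045,.045)];print(th,proj("scene",P).round(1),cs)
f0=np.array(robot.observe()["ft_force"])
robot.line_to(tip(ex*.498+ey*.0252+ez*.108),vel=.1)
for z in(.098,.094,.091):
    print(robot.line_to(tip(ex*.498+ey*.0252+ez*z),vel=.04,guard=15),(np.array(robot.observe()["ft_force"])-f0).round(1))
robot.pause(.2);print((np.array(robot.observe()["ft_force"])-f0).round(1))
robot.line_to(tip(ex*.498+ey*.0252+ez*.15),vel=.12)
robot.move_pose(tip(ex*.498-ey*.0746+ez*.2),[180,0,yaw-180])
for n in("scene","top"):cv2.imwrite(f"pics/{n}2.png",robot.grab_frame(n))
S=cv2.imread("pics/scene2.png");T=cv2.imread("pics/top2.png")
cv2.imwrite("pics/c2.png",np.vstack([cv2.resize(S[125:265,165:330],(495,298)),cv2.resize(T[130:270,160:325],(495,298))]))
print(robot.observe()["time"])
```

```text
(array([244.00454545, 164.50909091]), array([233, 157,  24,  15, 220]))
0 [238.9 160.4] [array([244. , 169.3]), array([219.7, 159.1]), array([258.3, 161.8]), array([234.1, 152.1])]
0.05 [239.1 158.5] [array([244.2, 167.3]), array([219.9, 157.1]), array([258.6, 159.8]), array([234.3, 150.2])]
0.1 [239.3 156.5] [array([244.5, 165.3]), array([220.1, 155.2]), array([258.8, 157.8]), array([234.5, 148.3])]
False [-1.4 -0.2  1.7]
False [-2.3 -1.7  2.9]
False [-2.4 -1.7  5.7]
[-2.7 -1.4  5.9]
9.0167
```

View pics/c2.png

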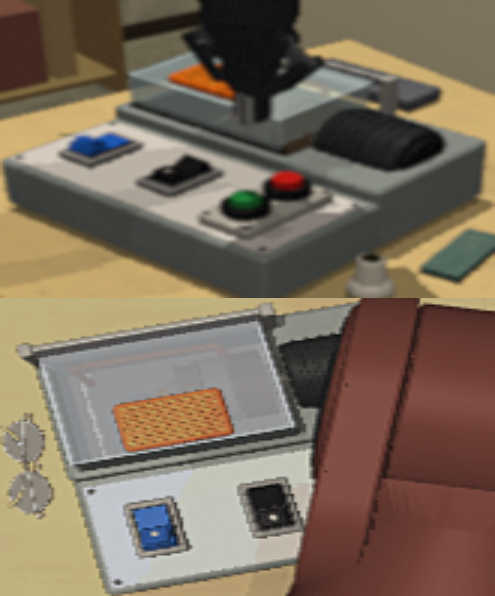

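Black's far half is now up and its near half level, at about (185,168) in the crop. The guard is level over the bay. Next is blue, with the pad's top-view pixel checked too.

Run:
```python
from h import *
O=[180,0,yaw-180]
T=cv2.imread("pics/top2.png");print(blob(T,(6,150,100),(16,255,255),(165,130,270,270))[0])
for th in(0,.06,.12):print(th,proj("top",ex*(.731-.11*np.cos(th)+.016*np.sin(th))+ey*.0775+ez*(.14+.016*np.cos(th)+.11*np.sin(th))).round(1))
B=ex*.498+ey*.1244
robot.move_pose(tip(B+ez*.2),O)
robot.line_to(tip(B+ez*.108),vel=.12)
f0=np.array(robot.observe()["ft_force"])
for z in(.098,.094,.091):
    print(robot.line_to(tip(B+ez*z),vel=.04,guard=15),(np.array(robot.observe()["ft_force"])-f0).round(1))
robot.pause(.2)
robot.line_to(tip(B+ez*.2),vel=.12)
robot.move_pose(tip(ex*.4845-ey*.0746+ez*.2),O)
for n in("scene","top"):cv2.imwrite(f"pics/{n}3.png",robot.grab_frame(n))
S=cv2.imread("pics/scene3.png");T=cv2.imread("pics/top3.png")
cv2.imwrite("pics/c3.png",np.vstack([cv2.resize(S[125:265,165:330],(495,298)),cv2.resize(T[130:270,160:325],(495,298))]))
print(robot.observe()["time"])
```

```text
[217.5431918  186.64128843]
0 [216.5 186.2]
0.06 [216.  185.2]
0.12 [215.5 184.1]
False [-1.6 -0.8  1.8]
False [-2.4 -0.   3.2]
False [-2.8 -1.   5.6]
13.825
```

View pics/c3.png

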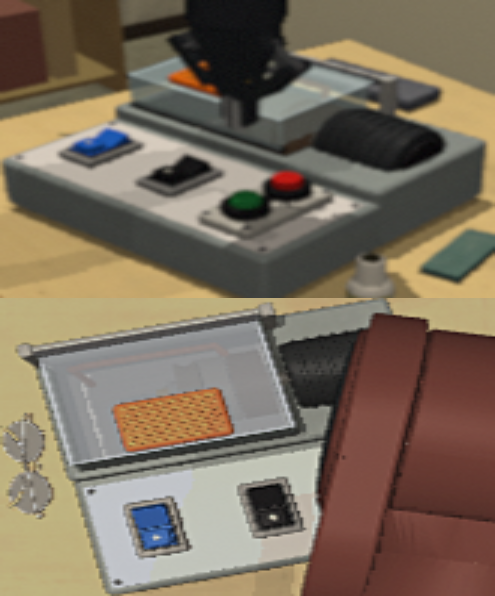

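The guard pad matches 0 rad and both rockers are over. Now the green button.

Run:
```python
from h import *
G=ex*.4845-ey*.0746
robot.line_to(tip(G+ez*.116),vel=.12)
f0=np.array(robot.observe()["ft_force"])
for z in(.108,.1055):
    print(robot.line_to(tip(G+ez*z),vel=.03,guard=15),(np.array(robot.observe()["ft_force"])-f0).round(1))
robot.pause(.2);o=robot.observe();print((np.array(o["ft_force"])-f0).round(1),o["tool_pos"][2]-robot.tip_reach)
robot.line_to(tip(G+ez*.2),vel=.12)
robot.move_pose([.40,.0,.33],[180,0,yaw-180])
for n in("scene","top"):cv2.imwrite(f"pics/{n}4.png",robot.grab_frame(n))
S=cv2.imread("pics/scene4.png");T=cv2.imread("pics/top4.png")
cv2.imwrite("pics/c4.png",np.vstack([cv2.resize(S[125:265,165:330],(495,298)),cv2.resize(T[130:270,160:325],(495,298))]))
print(robot.observe()["time"])
```

```text
False [ 1.5 -0.3  2.4]
False [ 3.1 -0.5  3.4]
[ 4.7 -1.   4.4] 0.1058338524073591
17.1
```

View pics/c4.png

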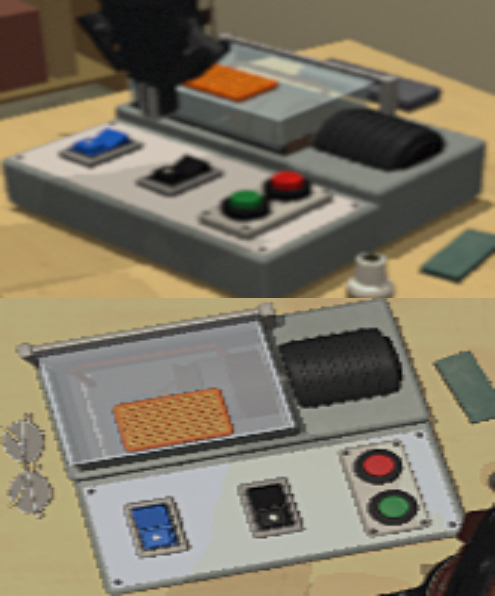

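The 4.4 N at 5.2 mm of travel fits the green button's spring. Guard, rockers and loose things all look right and the arm is clear.

```bash
python3 -c "
from plant import robot
print(robot.job_done())"
```

```text
the job is handed in; nothing more can be done
None
```

I shut the guard, switched on the black then the blue rocker, pressed and released the green start button, and handed the job in at about 17 s; the last pictures and forces looked right, but no verdict came back.

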